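Lay a run of blue glass tiles from light to dark on the shade strip

TASK

Lay the four loose blue glass tiles on the wooden shade strip, one in each of its four empty bays, so that the shades run in order from the palest tile next to the white half tile glued at one end to the darkest tile next to the black half tile at the other. Each tile should lie flat on the board, on its grey square and square to the strip.

Things in the scene. Friction and masses are not known exactly. Their poses are not given: they have to be found in the camera images.
- tile_pale: The palest of the four loose tiles: an almost white, faintly blue glass tile, 25 x 25 mm and 8 mm thick, loose, lying flat on the bench at the start, turned at most 0.35 rad from the world axes. Origin: centre of its underside; z up, x and y square to its edges. Room fixtures near the tiles: left, a gooseneck lamp 0.42 m high (post at x 0.45, y 0.04); beyond, a grinder 0.2 m high (x over 0.54).
- tile_sky: The second palest: a light sky-blue glass tile, 25 x 25 mm and 8 mm thick, loose, lying flat on the bench at the start, turned at most 0.35 rad from the world axes. Origin: centre of its underside; z up, x and y square to its edges.
- tile_mid: The third: a clear medium-blue glass tile, 25 x 25 mm and 8 mm thick, loose, lying flat on the bench at the start, turned at most 0.35 rad from the world axes. Origin: centre of its underside; z up, x and y square to its edges.
- tile_dark: The darkest: a deep navy-indigo glass tile, 25 x 25 mm and 8 mm thick, loose, lying flat on the bench at the start, turned at most 0.35 rad from the world axes. Origin: centre of its underside; z up, x and y square to its edges.
- strip: Fixed brown wooden board 216 x 66 mm on feet, its top (floor of the bays) 15 mm above the bench, over a lamp cord. Origin: on the bench under its centre; x along the board, y across. Bay centres: x = -64.5, -21.5, +21.5, +64.5 mm, y = 0, each a grey 30 mm square. Beads 3 mm wide, 2.4 mm high cross the board at x = 0, +-43, +-86 mm (40 mm clear per bay). Long edges open, no rim. Yaw varies.
- key_white: White half tile, 12 x 25 x 8 mm, glued at one end of the strip, 96.5 mm from the strip's centre; it marks the light end. At either end of the strip (+x or -x), from start to start. Origin: centre of its underside, on the board.
- key_black: Black half tile, 12 x 25 x 8 mm, glued at the other end of the strip, 96.5 mm from its centre; it marks the dark end. Origin: centre of its underside, on the board. Room fixture beyond the strip's right end: a wall shelf 0.45 m up (y under -0.35).

How it is judged:
By the outcome, as a careful person would: the job done as asked, in the order asked, and still so for the second after the job is handed in, with the robot touching nothing.
It also fails if it takes over 112 s, if anything falls off the work surface, if the arm or the gripper's body presses on something with over 40 N, if the wrist force passes 120 N, or if a joint passes its speed limit or range.

ROBOT

A 6-joint arm with a two-finger parallel gripper is mounted at the origin on a cart in front of the work surface, level with it; the furniture and walls round the work are solid. World frame = base frame: x ahead of the robot, y to its left, z up, the work surface at z = 0. Lengths are in m, angles in rad, forces in N, time in s.
With the tool pointing down it reaches from about 0.35 to 0.875 m from the base axis. Payload 15.5 kg.
Tool frame: the origin (TCP) lies at the very end of the fingers, on their centre line; the grasp point (between the pads) lies 19 mm behind it; z points along the fingers, y is the line along which they close (so a half turn about z gives the same grasp; the last joint's range is limited). The gripper opens to 85 mm and grips with 20 to 120 N. Pads are 22 mm wide; open, the fingers measure 114 mm over their backs; the gripper's body (76 mm by 85 mm) begins 54 mm behind the grasp point. The pads swing forward as they close: fully open they stand 13 mm farther back than shut.
Start: joints at [1.065, 0.494, 1.345, -0, 1.302, -0.096], TCP at [0.25, 0.573, 0.231] pointing down, gripper open.
Joint ranges: [-2.91, 2.91], [-0.82, 2.16], [0.22, 2.67], [-1.22, 4.37], [0.12, 2.79], [-3.08, 3.08]. Speed limits (rad/s): [1.89, 1.89, 2.57, 3.01, 3.01, 3.01].

INTERFACE

Orientations are given as a unit quaternion [w, x, y, z].
In Python, from plant import * gives the robot as it stands.
- The arm moves only by the tool run_rows, called after "Emit:" as a command line: name --argument value ..., lists and objects as JSON in quotes. Schema: {"type":"object","properties":{"rows":{"type":"object","properties":{"dx":{"type":"array","items":{"type":"number"},"minItems":1,"maxItems":8},"dy":{"type":"array","items":{"type":"number"},"minItems":1,"maxItems":8},"dz":{"type":"array","items":{"type":"number"},"minItems":1,"maxItems":8},"rz":{"type":"array","items":{"type":"number"},"minItems":1,"maxItems":8}},"additionalProperties":false,"required":["dx","dy","dz","rz"]},"jaw":{"type":"number"},"clamp_n":{"type":"number"},"only":{"type":"string"},"quiet":{"type":"boolean"},"lines":{"type":"string"}},"required":["rows"],"additionalProperties":false}. rows is an object with one list for each field, all of the same length, 1 to 8, a row being the entries at one place: dx, dy, dz (the shift in m), rz (a turn about the tool's z in rad); each row is the pose to reach, as a shift and turn from the pose commanded when the call began, along the tool's axes at that moment; what a row does not reach only later rows make up. A row lasts 1/10 s, in which the tool goes at most 0.05 m and 0.15 rad, less where a joint would pass 70% of its speed; a pose out of reach is approached as far as the arm can. jaw is the finger opening in m, set as the call begins (left out keeps the last). The fingers move at their own pace and stop on an object; clamp_n is the grip in N (left out, the last holds). Time passes only in rows, so rows that do not move let the fingers close. The tool returns the time, the measured TCP pose, the force, the opening and the grip force at its end. only (a regular expression) keeps the lines of the reply that match it, lines (a string "A,B") keeps lines A to B, and quiet returns only ok. Input that does not fit is refused with a message, and nothing moves.
- sense(): the state, without advancing time (a new reading comes with each control period).
- camera(name): name is "scene" or "top" or "wrist"; returns a dict with "pixels" (400x640x3 uint8, red, green, blue), "fov_y" (degrees; the focal length in pixels is half the picture's height over the tangent of half this angle, whatever the lens; pixels are square), "cx", "cy" (the principal point, pixels), "extrinsics" (4x4, takes a point from world to camera coordinates); the wrist camera has in their place "T_tool_cam" (4x4, takes a point from camera to tool coordinates, whose origin is the TCP and whose axes are the flange's). Camera axes: x right, y up, looking along -z (the intrinsics and any distortion apply to the point x, -y, -z); pixel columns grow to the right and rows downward; lengths in m; the calibration is good to about 2 mm. The wrist camera is an equidistant fisheye: a pixel r from the principal point sees the ray r / f radians off the axis. A picture is of the moment at which its call begins: read the wrist's pose just before it. There is no depth.
- finish_job(): hands the job in; it is judged then, once.
The state is a dict: "t": time; "qpos": joint angles; "qvel": joint speeds; "tau": joint torques, N m; "tool_pos": TCP position; "orientation": TCP orientation; "force": force on the tool from outside, world axes, zero at the start; "moment": the same for the moment, N m; "gripper_width": finger opening in m; "grip_force": force on a finger pad.
Only numpy, scipy, OpenCV 4.12 (cv2) and the standard library are available. Lean on these libraries where they do the work, as an engineer would, in place of code of your own. Each camera call takes 0.05 s, during which the arm holds its last target. There are 200 camera calls.

## Working session

There is one attempt and no reset: what is moved stays moved. The work goes in short steps, Python scripts to look and compute and a tool call to move; the robot and the scene stay as the last step left them, time stands still between calls to the robot, and variables do not carry over. Pictures are saved under pics/ and viewed, at most 14 in all, crops included, and the job is handed in when it is done.

```bash
ls; mkdir -p pics
```

Run:
```python
from plant import *
import cv2,numpy as np
s=sense();print({k:np.round(v,3) for k,v in s.items()})
for n in("top","scene"):
    c=camera(n);cv2.imwrite(f"pics/{n}0.png",c["pixels"][:,:,::-1]);print(n,c["fov_y"],c["cx"],c["cy"],np.round(c["extrinsics"],3).tolist(),[k for k in c])
```

```text
pics
{'t': np.float64(0.0), 'qpos': array([ 1.065,  0.494,  1.346,  0.   ,  1.302, -0.095]), 'qvel': array([-0.001, -0.   ,  0.001, -0.   ,  0.001, -0.   ]), 'tau': array([ 4.0000e-03, -8.8216e+01, -3.8388e+01,  0.0000e+00,  1.0000e-02,
       -0.0000e+00]), 'tool_pos': array([0.249, 0.573, 0.231]), 'orientation': array([-0.   ,  0.204,  0.979, -0.001]), 'force': array([ 0.243, -0.404, -0.024]), 'moment': array([-0.017,  0.024, -0.014]), 'grip_force': np.float64(0.0), 'gripper_width': np.float64(0.085)}
top 44.17717731559726 311.27067694891787 204.05461972727534 [[0.138, -0.99, 0.004, -0.25], [0.967, 0.135, 0.216, -0.412], [-0.215, -0.025, 0.976, -0.822], [0.0, 0.0, 0.0, 1.0]] ['pixels', 'fov_y', 'cx', 'cy', 'extrinsics']
scene 46.500811381555614 317.0924243337077 199.61571909384472 [[-0.896, -0.445, 0.009, 0.306], [0.324, -0.638, 0.699, -0.322], [-0.305, 0.629, 0.715, -0.643], [0.0, 0.0, 0.0, 1.0]] ['pixels', 'fov_y', 'cx', 'cy', 'extrinsics']
```

View pics/top0.png

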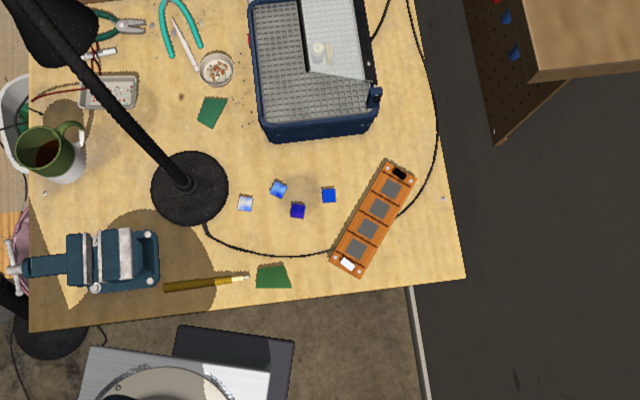

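View pics/scene0.png

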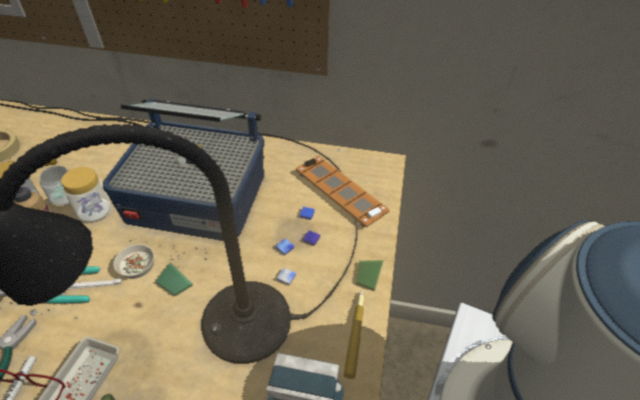

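Create h.py:
```python
from plant import *
import cv2,numpy as np
from scipy.spatial.transform import Rotation as R
def Rt(s):
    w,x,y,z=s["orientation"];return R.from_quat([x,y,z,w]).as_matrix()
def cast(c,uv,z,s=None):
    """pixels (N,2) -> world points at height z"""
    uv=np.atleast_2d(np.asarray(uv,float)); f=200/np.tan(np.radians(c["fov_y"]/2))
    p=(uv-[c["cx"],c["cy"]])/f
    if s is None:
        E=c["extrinsics"];d=np.c_[p[:,0],-p[:,1],-np.ones(len(p))]
        d=d@E[:3,:3];o=-E[:3,:3].T@E[:3,3]
    else:
        r=np.linalg.norm(p,axis=1)+1e-12
        d=np.c_[p[:,0]/r*np.sin(r),-p[:,1]/r*np.sin(r),-np.cos(r)]
        T=c["T_tool_cam"];A=Rt(s);d=d@T[:3,:3].T@A.T;o=np.array(s["tool_pos"])+A@T[:3,3]
    return o+d*((z-o[2])/d[:,2])[:,None]
def rect(pts):
    (c,wh,a)=cv2.minAreaRect((pts[:,:2]*1000).astype(np.float32));a=(a+45)%90-45
    return np.round(c,1),np.round(wh,1),round(np.radians(a),3)
def blobs(mask,lo=20,hi=1e5):
    cs,_=cv2.findContours(mask.astype(np.uint8),cv2.RETR_EXTERNAL,cv2.CHAIN_APPROX_NONE)
    return [q[:,0,:] for q in cs if lo<cv2.contourArea(q)<hi]
```

Run:
```python
from h import *
c=camera("top");im=c["pixels"];E=c["extrinsics"];print(-E[:3,:3].T@E[:3,3])
h=cv2.cvtColor(im,cv2.COLOR_RGB2HSV)
m=(h[...,0]>100)&(h[...,0]<135)&(h[...,1]>20)&(h[...,2]>110)
m[:170]=0;m[230:]=0;m[:,:235]=0;m[:,345:]=0
for b in blobs(m): 
    print(b.mean(0),rect(cast(c,b,.008)))
for n,u in dict(white=(347,265),black=(399,173),c1=(331,260),c2=(360,277),c3=(414,167),c4=(389,160),lampbase=(188,188),grind1=(270,140),grind2=(375,130)).items(): print(n,cast(c,u,.015 if n[0] in'wbc' else 0).round(3))
```

```text
[ 0.25606088 -0.2130857   0.89302998]
[297.45833333 210.5       ] (array([ 435.5, -166.5]), array([24.4, 25.2]), np.float64(-0.029))
[244.82352941 207.05882353] (array([428.8, -69.2]), array([23.9, 13.5]), np.float64(-0.005))
[245.33333333 198.14814815] (array([444.7, -69.2]), array([ 6.5, 22.8]), np.float64(0.026))
[328.36734694 195.24489796] (array([ 471.3, -219.3]), array([24.7, 24.1]), np.float64(0.139))
[278.         189.43478261] (array([ 470. , -125.3]), array([26. , 26.6]), np.float64(-0.304))
white [[ 0.348 -0.268  0.015]]
black [[ 0.53  -0.343  0.015]]
c1 [[ 0.353 -0.239  0.015]]
c2 [[ 0.33  -0.294  0.015]]
c3 [[ 0.546 -0.369  0.015]]
c4 [[ 0.553 -0.322  0.015]]
lampbase [[0.451 0.042 0.   ]]
grind1 [[ 0.566 -0.094  0.   ]]
grind2 [[ 0.614 -0.291  0.   ]]
```

Add to h.py:
```python
def go(*ts):
    """print rows (tool axes) to reach world targets (x,y,z[,yaw of tool y])"""
    s=sense();A=Rt(s);p=np.array(s["tool_pos"])
    y0=np.arctan2(A[1,1],A[0,1])
    print("at",p.round(4),"yaw_y",round(y0,3),"w",round(float(s["gripper_width"]),4),"grip",round(float(s["grip_force"]),1),"F",np.round(s["force"],1),"t",round(float(s["t"]),2))
    for t in ts:
        d=A.T@(np.array(t[:3])-p); tr=0
        if len(t)>3: tr=-((t[3]-y0+np.pi/2)%np.pi-np.pi/2)
        print(t,"->",d.round(4),"turn",round(tr,3))
```

Run:
```python
from h import *
c=camera("wrist");print(c["T_tool_cam"].round(3).tolist(),c["fov_y"],c["cx"],c["cy"]);print(Rt(sense()).round(3).tolist())
go((.33,.25,.26),(.352,.04,.26),(.36,-.1,.26),(.40,-.17,.26))
print(np.round(sense()["tool_pos"],4))
t=camera("top");print(cast(t,[(535,80),(495,145),(560,20),(250,30),(258,125)],.45).round(2), cast(t,[(270,140),(375,133),(258,125)],.1).round(3),cast(t,[(160,240),(75,290)],.1).round(3))
```

```text
[[-0.0, 0.961, 0.276, 0.069], [1.0, 0.001, -0.001, -0.001], [-0.001, 0.276, -0.961, -0.142], [0.0, 0.0, 0.0, 1.0]] 65.70646984690485 320.92203152735516 194.48679886868396
[[-0.917, 0.399, -0.0], [0.399, 0.917, -0.001], [0.0, -0.001, -1.0]]
at [0.2495 0.5728 0.2309] yaw_y 1.16 w 0.0854 grip 0.0 F [ 0.5  0.5 -1.1] t 0.2
(0.33, 0.25, 0.26) -> [-0.2027 -0.2638 -0.0289] turn 0
(0.352, 0.04, 0.26) -> [-0.3068 -0.4476 -0.0288] turn 0
(0.36, -0.1, 0.26) -> [-0.37   -0.5727 -0.0287] turn 0
(0.4, -0.17, 0.26) -> [-0.4346 -0.6209 -0.0287] turn 0
[0.2495 0.5728 0.2309]
[[ 0.51 -0.4   0.45]
 [ 0.43 -0.37  0.45]
 [ 0.58 -0.42  0.45]
 [ 0.52 -0.12  0.45]
 [ 0.42 -0.14  0.45]] [[ 0.531 -0.108  0.1  ]
 [ 0.568 -0.283  0.1  ]
 [ 0.555 -0.083  0.1  ]] [[0.337 0.042 0.1  ]
 [0.241 0.159 0.1  ]]
```

Emit:
run_rows --rows '{"dx":[-0.05, -0.10, -0.15, -0.2, -0.203, -0.25, -0.29, -0.307], "dy":[-0.065, -0.13, -0.195, -0.26, -0.264, -0.347, -0.42, -0.448], "dz":[-0.029, -0.029, -0.029, -0.029, -0.029, -0.029, -0.029, -0.029], "rz":[0, 0, 0, 0, 0, 0, 0, 0]}' --jaw 0.04

```text
t: 1.05
tool_pos: [0.3316, 0.1835, 0.2595]
orientation: [0.0, 0.204, 0.979, 0.0]
force: [2.3, 0.3, 0.6]
gripper_width: 0.04
grip_force: 0.0
```

Run:
```python
from h import *
go((.352,.04,.26),(.36,-.1,.26),(.38,-.17,.26))
```

```text
at [0.3316 0.1835 0.2595] yaw_y 1.16 w 0.04 grip 0.0 F [2.3 0.3 0.6] t 1.05
(0.352, 0.04, 0.26) -> [-0.076  -0.1235 -0.0005] turn 0
(0.36, -0.1, 0.26) -> [-0.1392 -0.2487 -0.0005] turn 0
(0.38, -0.17, 0.26) -> [-0.1854 -0.3049 -0.0005] turn 0
```

Emit:
run_rows --rows '{"dx":[-0.024, -0.048, -0.07, -0.094, -0.118, -0.139, -0.16, -0.185], "dy":[-0.038, -0.076, -0.12, -0.16, -0.2, -0.247, -0.28, -0.305], "dz":[0, 0, 0, 0, 0, 0, 0, 0], "rz":[0, 0, 0, 0, 0, 0, 0, 0]}'

```text
t: 1.85
tool_pos: [0.3789, -0.1706, 0.2595]
orientation: [0.0, 0.205, 0.979, -0.0]
force: [1.3, 1.5, -0.0]
gripper_width: 0.0396
grip_force: 0.0
```

Emit:
run_rows --rows '{"dx":[0, 0, 0], "dy":[0, 0, 0], "dz":[0, 0, 0], "rz":[0, 0, 0]}'

```text
t: 2.15
tool_pos: [0.3792, -0.1674, 0.2593]
orientation: [-0.0, 0.204, 0.979, 0.0]
force: [-0.3, 1.2, 0.3]
gripper_width: 0.0399
grip_force: 0.0
```

Run:
```python
from h import *
go((.38,-.17,.26))
s=sense();c=camera("wrist");cv2.imwrite("pics/w1.png",c["pixels"][:,:,::-1])
```

```text
at [ 0.3792 -0.1674  0.2593] yaw_y 1.16 w 0.0399 grip 0.0 F [-0.3  1.2  0.3] t 2.15
(0.38, -0.17, 0.26) -> [-0.0018 -0.002  -0.0007] turn 0
```

View pics/w1.png

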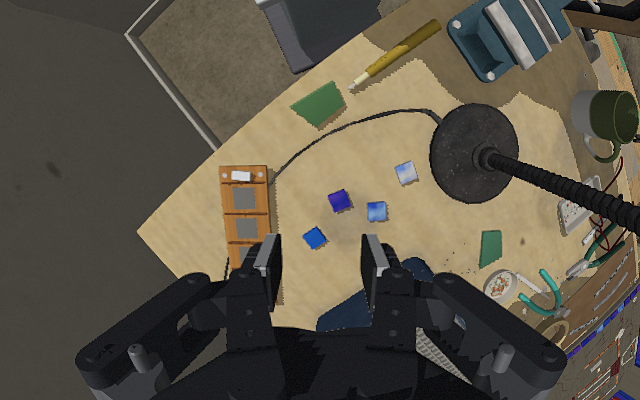

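Add to h.py:
```python
def tiles(c,s=None,roi=None,zz=.008):
    im=c["pixels"];h=cv2.cvtColor(im,cv2.COLOR_RGB2HSV).astype(int);r,g,b=[im[...,i].astype(int) for i in range(3)]
    m=(b>r+25)&(b>90)&(b>=g+8)
    m|=(b>215)&(b>=r)&(h[...,1]<60)
    m=cv2.morphologyEx(m.astype(np.uint8),cv2.MORPH_CLOSE,np.ones((5,5)))
    if roi:
        k=np.zeros_like(m);k[roi[1]:roi[3],roi[0]:roi[2]]=1;m&=k
    for q in blobs(m,80):
        print("blob",q.mean(0).round(),im[q[:,1].min():q[:,1].max(),q[:,0].min():q[:,0].max()].reshape(-1,3).mean(0).round(),*rect(cast(c,q,zz,s)))
def greys(c,s=None,roi=None):
    im=c["pixels"].astype(int);mx=im.max(2);mn=im.min(2)
    m=((mx-mn)<25)&(mx>60)&(mx<170)
    m=cv2.morphologyEx(m.astype(np.uint8),cv2.MORPH_OPEN,np.ones((3,3)))
    if roi:
        k=np.zeros_like(m);k[roi[1]:roi[3],roi[0]:roi[2]]=1;m&=k
    for q in blobs(m,100): print("grey",q.mean(0).round(),*rect(cast(c,q,.015,s)))
```

Run:
```python
from h import *
s=sense();c=camera("wrist");tiles(c,s,(270,140,440,260));greys(c,s,(220,180,262,245))
t=camera("top");tiles(t,None,(180,160,345,230));greys(t,None,(340,160,410,250))
```

```text
blob [314. 238.] [ 77. 103. 144.] [ 472.6 -219.3] [26. 25.] 0.183
blob [376. 211.] [ 95. 123. 174.] [ 470.3 -125.5] [25. 27.] -0.345
blob [339. 200.] [ 79.  70. 129.] [ 436.1 -166.4] [24.5 25.9] -0.002
blob [403. 167.] [145. 152. 170.] [428.3 -69.3] [11.7 23.6] 0.107
grey [247. 228.] [ 419.8 -297. ] [29.1 28.2] -0.387
grey [244. 198.] [ 381.  -280.4] [28.4 27.9] -0.414
blob [286. 224.] [ 79.  91. 102.] [ 411.  -147.2] [26.  54.8] 0.139
blob [331. 200.] [134. 139. 140.] [ 460.9 -231. ] [ 34.6 108.3] -0.489
grey [356. 246.] [ 386.8 -279.7] [16.2 32.4] 0.139
grey [367. 228.] [ 419.  -296.8] [28.  27.5] -0.394
grey [379. 208.] [ 458.7 -313.6] [28.  27.3] -0.396
grey [390. 189.] [ 498.3 -330.3] [27.9 27.3] -0.397
```

Run:
```python
from h import *
go((.4358,-.1664,.06,1.556),(.4358,-.1664,.004,1.556))
```

```text
at [ 0.3794 -0.1673  0.2595] yaw_y 1.161 w 0.0399 grip 0.0 F [-0.4 -0.  -0.7] t 2.3
(0.4358, -0.1664, 0.06, 1.556) -> [-0.0514  0.0233  0.1995] turn -0.395
(0.4358, -0.1664, 0.004, 1.556) -> [-0.0514  0.0233  0.2555] turn -0.395
```

Emit:
run_rows --rows '{"dx":[-0.012, -0.025, -0.038, -0.0514, -0.0514, -0.0514, -0.0514], "dy":[0.006, 0.012, 0.018, 0.0233, 0.0233, 0.0233, 0.0233], "dz":[0.045, 0.09, 0.135, 0.18, 0.2, 0.2, 0.2], "rz":[-0.1, -0.2, -0.3, -0.395, -0.395, -0.395, -0.395]}' --jaw 0.04

```text
t: 3.0
tool_pos: [0.4359, -0.1669, 0.0599]
orientation: [-0.0, 0.008, 1.0, 0.0]
force: [0.5, -0.0, -0.4]
gripper_width: 0.0396
grip_force: 0.0
```

Run:
```python
from h import *
go((.4358,-.1664,.03,1.556),(.4358,-.1664,.004,1.556))
s=sense();c=camera("wrist");cv2.imwrite("pics/w2.png",c["pixels"][:,:,::-1]);tiles(c,s,(200,100,480,280))
```

```text
at [ 0.4359 -0.1669  0.0599] yaw_y 1.555 w 0.0396 grip 0.0 F [ 0.5 -0.  -0.4] t 3.0
(0.4358, -0.1664, 0.03, 1.556) -> [0.0001 0.0005 0.0299] turn -0.001
(0.4358, -0.1664, 0.004, 1.556) -> [0.0001 0.0005 0.0559] turn -0.001
blob [241. 253.] [ 45.  65. 100.] [ 464.9 -227. ] [11.2 24.3] -0.569
blob [392. 246.] [67. 73. 86.] [ 460.8 -117.9] [21.   7.5] -0.758
blob [322. 214.] [ 42.  36. 123.] [ 435.7 -166.8] [24.1 24.8] -0.016
blob [457. 199.] [105. 122. 158.] [428.7 -71.2] [25.  11.7] -0.015
```

View pics/w2.png

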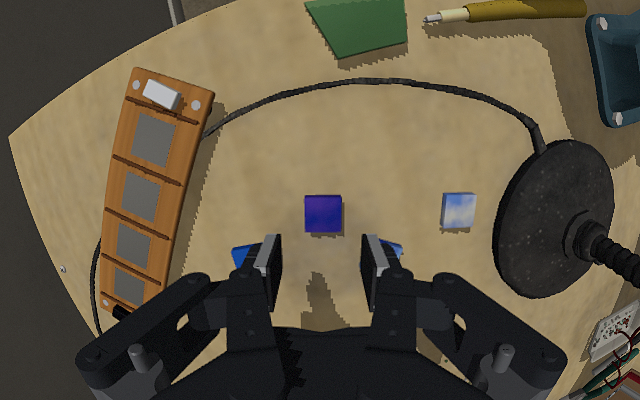

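Emit:
run_rows --rows '{"dx":[0, 0, 0, 0, 0], "dy":[0.0002, 0.0002, 0.0002, 0.0002, 0.0002], "dz":[0.02, 0.04, 0.052, 0.056, 0.056], "rz":[0, 0, 0, 0, 0]}' --jaw 0.04

```text
t: 3.55
tool_pos: [0.4364, -0.1674, 0.0043]
orientation: [0.001, 0.008, 1.0, -0.0]
force: [-0.2, -0.6, 1.1]
gripper_width: 0.0398
grip_force: 0.0
```

Emit:
run_rows --rows '{"dx":[0, 0, 0, 0, 0], "dy":[0, 0, 0, 0, 0], "dz":[0, 0, 0, 0, 0], "rz":[0, 0, 0, 0, 0]}' --jaw 0.015 --clamp_n 30

```text
t: 4.05
tool_pos: [0.4366, -0.1675, 0.0046]
orientation: [0.001, 0.008, 1.0, -0.0]
force: [-1.5, 1.1, 9.6]
gripper_width: 0.0235
grip_force: 28.9
```

Emit:
run_rows --rows '{"dx":[0, 0, 0, 0, 0], "dy":[0, 0, 0, 0, 0], "dz":[-0.02, -0.05, -0.07, -0.07, -0.07], "rz":[0, 0, 0, 0, 0]}'

```text
t: 4.55
tool_pos: [0.4364, -0.1674, 0.0742]
orientation: [0.001, 0.008, 1.0, -0.0]
force: [-0.5, -0.6, -1.1]
gripper_width: 0.0236
grip_force: 29.8
```

Run:
```python
from h import *
go((.4983,-.3303,.075,1.171),(.4983,-.3303,.03,1.171))
s=sense();c=camera("wrist");cv2.imwrite("pics/w3.png",cv2.resize(c["pixels"][150:400,200:450,::-1],None,fx=2.4,fy=2.4))
greys(c,s,(80,80,220,330))
```

```text
at [ 0.4364 -0.1674  0.0742] yaw_y 1.555 w 0.0236 grip 29.8 F [-0.5 -0.6 -1.1] t 4.55
(0.4983, -0.3303, 0.075, 1.171) -> [-0.0645 -0.1619 -0.0005] turn 0.384
(0.4983, -0.3303, 0.03, 1.171) -> [-0.0644 -0.1619  0.0445] turn 0.384
grey [137. 278.] [ 499.  -330.5] [29.5 30. ] -0.405
grey [142. 238.] [ 459.6 -313.8] [29.5 29.8] -0.393
grey [150. 190.] [ 420. -297.] [29.8 29.7] -0.398
grey [163. 136.] [ 380.4 -280.4] [29.7 29.7] -0.403
```

View pics/w3.png

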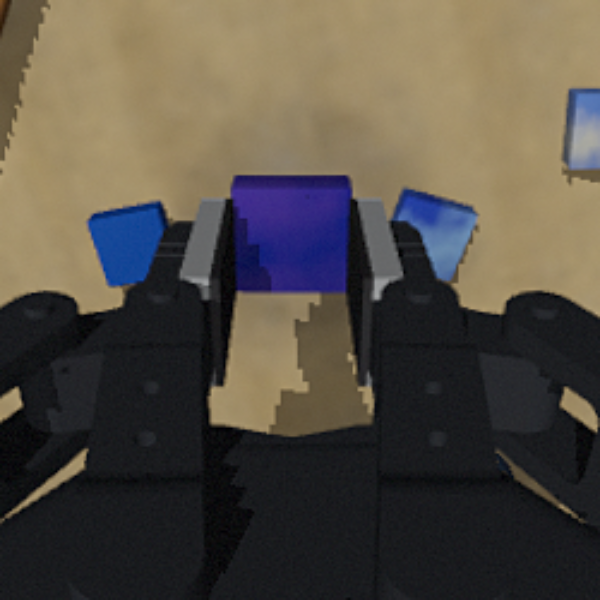

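Add to h.py:
```python
def held(roi=(295,222,349,275)):
    s=sense();c=camera("wrist")
    print("tcp",np.round(np.array(s["tool_pos"])*1000,1));tiles(c,s,roi,zz=s["tool_pos"][2]+.0035)
```

```bash
python3 -c "
from h import *
held()"
```

```text
tcp [ 436.  -167.2   73.6]
blob [323. 246.] [ 38.  33. 113.] [ 434.6 -168.3] [24.3 25.8] -0.053
```

Emit:
run_rows --rows '{"dx":[-0.016, -0.032, -0.048, -0.066, -0.066, -0.066, -0.066, -0.066], "dy":[-0.04, -0.08, -0.12, -0.162, -0.162, -0.162, -0.162, -0.162], "dz":[0, 0, 0, 0, 0.02, 0.035, 0.035, 0.035], "rz":[0.1, 0.2, 0.3, 0.384, 0.384, 0.384, 0.384, 0.384]}'

```text
t: 5.45
tool_pos: [0.4991, -0.3298, 0.0379]
orientation: [-0.001, 0.198, 0.98, 0.0]
force: [0.2, 0.2, -0.6]
gripper_width: 0.0234
grip_force: 29.8
```

Run:
```python
from h import *
go((.4999,-.3309,.02,1.171))
s=sense();c=camera("wrist");greys(c,s,(80,60,450,330));held()
```

```text
at [ 0.4991 -0.3298  0.0379] yaw_y 1.171 w 0.0234 grip 29.8 F [ 0.2  0.2 -0.6] t 5.45
(0.4999, -0.3309, 0.02, 1.171) -> [-0.0012 -0.0007  0.0179] turn 0.0
grey [284. 253.] [ 503.7 -356.7] [ 8.3 28.4] -0.578
grey [357. 251.] [ 520.6 -315.1] [ 8.1 27.1] -0.21
grey [320. 215.] [ 489.9 -326.7] [29.2  9.6] -0.395
grey [321. 156.] [ 459.6 -313.8] [29.5 29.7] -0.395
grey [320.  82.] [ 422.5 -298.2] [29.  24.4] -0.4
tcp [ 499.4 -330.    38.5]
blob [325. 243.] [ 37.  32. 108.] [ 498.  -330.4] [23.8 25.3] -0.417
```

Emit:
run_rows --rows '{"dx":[-0.001, -0.001, -0.001, -0.001, -0.001, -0.001], "dy":[0, 0, 0, 0, 0, 0], "dz":[0.008, 0.014, 0.016, 0.0175, 0.0185, 0.0185], "rz":[0, 0, 0, 0, 0, 0]}'

```text
t: 6.15
tool_pos: [0.5004, -0.3306, 0.0199]
orientation: [0.0, 0.199, 0.98, -0.0]
force: [0.4, 0.5, -0.5]
gripper_width: 0.0236
grip_force: 29.8
```

Emit:
run_rows --rows '{"dx":[0, 0, 0], "dy":[0, 0, 0], "dz":[0.0004, 0.0008, 0.0008], "rz":[0, 0, 0]}'

```text
t: 6.45
tool_pos: [0.5005, -0.3307, 0.0196]
orientation: [0.0, 0.199, 0.98, -0.0]
force: [-2.1, 1.7, 9.2]
gripper_width: 0.0233
grip_force: 30.7
```

Emit:
run_rows --rows '{"dx":[0, 0, 0], "dy":[0, 0, 0], "dz":[0.0005, 0.001, 0.001], "rz":[0, 0, 0]}'

```text
t: 6.75
tool_pos: [0.5005, -0.3307, 0.0195]
orientation: [0.0, 0.199, 0.98, -0.0]
force: [-5.4, 4.2, 24.4]
gripper_width: 0.0233
grip_force: 32.4
```

Emit:
run_rows --rows '{"dx":[0, 0, 0], "dy":[0, 0, 0], "dz":[-0.001, -0.0013, -0.0013], "rz":[0, 0, 0]}'

```text
t: 7.05
tool_pos: [0.5005, -0.3307, 0.0196]
orientation: [0.0, 0.199, 0.98, -0.0]
force: [-1.3, 0.5, 7.5]
gripper_width: 0.0234
grip_force: 30.6
```

Emit:
run_rows --rows '{"dx":[0, 0, 0, 0, 0, 0, 0, 0], "dy":[0, 0, 0, 0, 0, 0, 0, 0], "dz":[0, 0, 0, -0.01, -0.04, -0.06, -0.06, -0.06], "rz":[0, 0, 0, 0, 0, 0, 0, 0]}' --jaw 0.036

```text
t: 7.85
tool_pos: [0.5005, -0.3307, 0.08]
orientation: [0.0, 0.199, 0.98, -0.0]
force: [-1.0, 1.0, -0.3]
gripper_width: 0.036
grip_force: 0.0
```

Run:
```python
from h import *
s=sense();c=camera("wrist");tiles(c,s,(200,100,450,300),.023);tiles(camera("top"),None,(370,170,410,210),.023)
go((.470,-.1254,.07,1.246),(.470,-.1254,.005,1.246))
```

```text
blob [321. 210.] [ 45.  40. 133.] [ 499.8 -331. ] [24.7 24.5] -0.4
blob [441. 115.] [ 65.  93. 137.] [ 470.4 -234.2] [17.6 23.9] -0.353
at [ 0.5    -0.3303  0.0789] yaw_y 1.171 w 0.0361 grip 0.0 F [ 0.4 -0.1 -0.6] t 7.95
(0.47, -0.1254, 0.07, 1.246) -> [0.1074 0.1771 0.0091] turn -0.075
(0.47, -0.1254, 0.005, 1.246) -> [0.1074 0.1771 0.0741] turn -0.075
```

```bash
python3 -c "
from h import *
go((.4722,-.2193,.06,1.73))"
```

```text
at [ 0.5    -0.3303  0.0789] yaw_y 1.171 w 0.0361 grip 0.0 F [ 0.4 -0.1 -0.6] t 7.95
(0.4722, -0.2193, 0.06, 1.73) -> [0.0688 0.0914 0.019 ] turn -0.559
```

Emit:
run_rows --rows '{"dx":[0.018, 0.036, 0.053, 0.0688, 0.0688, 0.0688, 0.0688], "dy":[0.023, 0.046, 0.069, 0.0914, 0.0914, 0.0914, 0.0914], "dz":[0, 0, 0.005, 0.019, 0.019, 0.019, 0.019], "rz":[-0.14, -0.28, -0.42, -0.559, -0.559, -0.559, -0.559]}' --jaw 0.038

```text
t: 8.65
tool_pos: [0.4731, -0.2204, 0.0604]
orientation: [0.0, -0.079, 0.997, -0.0]
force: [-0.1, -0.3, 0.3]
gripper_width: 0.0379
grip_force: 0.0
```

```bash
python3 -c "
from h import *
s=sense();tiles(camera('wrist'),s,(290,190,360,250));go((.4722,-.2193,.005,1.73))"
```

```text
blob [323. 213.] [ 22.  66. 139.] [ 472.2 -220. ] [26.1 23.8] 0.177
at [ 0.4731 -0.2206  0.0605] yaw_y 1.728 w 0.038 grip 0.0 F [-1.2  0.4  0.2] t 8.7
(0.4722, -0.2193, 0.005, 1.73) -> [0.0007 0.0014 0.0555] turn -0.002
```

Emit:
run_rows --rows '{"dx":[0.001, 0.001, 0.001, 0.001, 0.001], "dy":[0.0006, 0.0006, 0.0006, 0.0006, 0.0006], "dz":[0.02, 0.04, 0.052, 0.0555, 0.0555], "rz":[-0.015, -0.015, -0.015, -0.015, -0.015]}' --jaw 0.038

```text
t: 9.2
tool_pos: [0.4715, -0.2195, 0.0047]
orientation: [-0.0, -0.087, 0.996, 0.0]
force: [-0.1, -0.1, 0.6]
gripper_width: 0.0381
grip_force: 0.0
```

Emit:
run_rows --rows '{"dx":[0, 0, 0, 0, 0], "dy":[0, 0, 0, 0, 0], "dz":[0, 0, 0, 0, 0], "rz":[0, 0, 0, 0, 0]}' --jaw 0.015 --clamp_n 30

```text
t: 9.7
tool_pos: [0.4719, -0.2195, 0.0056]
orientation: [0.001, -0.087, 0.996, -0.0]
force: [-1.5, -0.8, 6.8]
gripper_width: 0.0235
grip_force: 30.1
```

Emit:
run_rows --rows '{"dx":[0, 0, 0, 0, 0], "dy":[0, 0, 0, 0, 0], "dz":[-0.02, -0.05, -0.07, -0.07, -0.07], "rz":[0, 0, 0, 0, 0]}'

```text
t: 10.2
tool_pos: [0.4717, -0.2193, 0.0753]
orientation: [0.0, -0.087, 0.996, -0.0]
force: [0.1, 0.5, -0.8]
gripper_width: 0.0233
grip_force: 29.4
```

```bash
python3 -c "
from h import *
held();go((.4596,-.3138,.038,1.171))"
```

```text
tcp [ 471.7 -219.3   75.3]
blob [321. 249.] [ 16.  60. 134.] [ 470.8 -220.3] [25.7 23.3] 0.174
at [ 0.4714 -0.219   0.0747] yaw_y 1.745 w 0.0232 grip 29.4 F [-0.2 -0.1 -0. ] t 10.25
(0.4596, -0.3138, 0.038, 1.171) -> [ 0.028  -0.0913  0.0367] turn 0.574
```

Emit:
run_rows --rows '{"dx":[0.007, 0.014, 0.021, 0.0275, 0.0275, 0.0275, 0.0275, 0.0275], "dy":[-0.023, -0.046, -0.069, -0.0917, -0.0917, -0.0917, -0.0917, -0.0917], "dz":[0, 0, 0, 0, 0.02, 0.036, 0.036, 0.036], "rz":[0.14, 0.28, 0.42, 0.56, 0.574, 0.574, 0.574, 0.574]}'

```text
t: 11.05
tool_pos: [0.46, -0.3139, 0.0384]
orientation: [-0.001, 0.198, 0.98, 0.0]
force: [0.2, 0.3, 1.4]
gripper_width: 0.0235
grip_force: 29.5
```

```bash
python3 -c "
from h import *
held();go((.4601,-.3140,.0205,1.171))"
```

```text
tcp [ 460.  -313.9   38.4]
blob [321. 249.] [ 16.  55. 120.] [ 459.1 -314.3] [23.8 25.7] -0.401
at [ 0.4603 -0.3141  0.0389] yaw_y 1.171 w 0.0232 grip 29.5 F [-0.7  0.4  0.1] t 11.1
(0.4601, -0.314, 0.0205, 1.171) -> [0.0002 0.     0.0184] turn 0.0
```

Emit:
run_rows --rows '{"dx":[0, 0, 0, 0, 0, 0], "dy":[0, 0, 0, 0, 0, 0], "dz":[0.008, 0.014, 0.017, 0.018, 0.018, 0.018], "rz":[0, 0, 0, 0, 0, 0]}'

```text
t: 11.7
tool_pos: [0.4604, -0.3143, 0.021]
orientation: [0.0, 0.199, 0.98, -0.0]
force: [-0.2, -0.4, -1.1]
gripper_width: 0.0231
grip_force: 29.5
```

Emit:
run_rows --rows '{"dx":[0, 0, 0], "dy":[0, 0, 0], "dz":[0.0004, 0.0004, 0.0004], "rz":[0, 0, 0]}'

```text
t: 12.0
tool_pos: [0.4604, -0.3144, 0.0206]
orientation: [0.0, 0.199, 0.98, -0.0]
force: [0.0, 0.2, 2.9]
gripper_width: 0.0232
grip_force: 29.8
```

Touching lightly (2.9 N). Release and look.

Emit:
run_rows --rows '{"dx":[0, 0, 0, 0, 0, 0, 0, 0], "dy":[0, 0, 0, 0, 0, 0, 0, 0], "dz":[0, 0, 0, -0.01, -0.04, -0.06, -0.06, -0.06], "rz":[0, 0, 0, 0, 0, 0, 0, 0]}' --jaw 0.036

```text
t: 12.8
tool_pos: [0.4605, -0.3144, 0.0812]
orientation: [0.001, 0.199, 0.98, -0.0]
force: [-0.3, 0.3, -0.5]
gripper_width: 0.036
grip_force: 0.0
```

Run:
```python
from h import *
s=sense();c=camera("wrist");tiles(c,s,(200,100,450,300),.023)
go((.470,-.1255,.06,1.246))
```

```text
blob [321. 265.] [ 43.  38. 127.] [ 499.  -330.8] [24.3 25.4] -0.401
blob [321. 211.] [ 23.  71. 149.] [ 460.4 -315. ] [24.6 25.4] -0.4
at [ 0.4602 -0.3141  0.0805] yaw_y 1.171 w 0.036 grip 0.0 F [ 0.5  0.3 -0.1] t 12.85
(0.47, -0.1255, 0.06, 1.246) -> [0.0644 0.1776 0.0205] turn -0.075
```

Emit:
run_rows --rows '{"dx":[0.015, 0.03, 0.046, 0.06, 0.0644, 0.0644, 0.0644], "dy":[0.042, 0.084, 0.126, 0.166, 0.1776, 0.1776, 0.1776], "dz":[0, 0, 0, 0.01, 0.0205, 0.0205, 0.0205], "rz":[-0.02, -0.04, -0.06, -0.075, -0.075, -0.075, -0.075]}' --jaw 0.038

```text
t: 13.55
tool_pos: [0.4699, -0.1257, 0.0596]
orientation: [-0.001, 0.161, 0.987, 0.0]
force: [0.3, 0.7, 0.6]
gripper_width: 0.0376
grip_force: 0.0
```

```bash
python3 -c "
from h import *
s=sense();tiles(camera('wrist'),s,(285,185,360,255));go((.470,-.1255,.0055,1.24))"
```

```text
blob [323. 214.] [ 80. 108. 161.] [ 470. -125.] [24.7 26.1] -0.325
at [ 0.4702 -0.1262  0.0599] yaw_y 1.246 w 0.0378 grip 0.0 F [ 0.5  0.5 -0.2] t 13.6
(0.47, -0.1255, 0.0055, 1.24) -> [0.0004 0.0006 0.0544] turn 0.006
```

Emit:
run_rows --rows '{"dx":[0, 0, 0, 0, 0], "dy":[0.0008, 0.0008, 0.0008, 0.0008, 0.0008], "dz":[0.02, 0.04, 0.052, 0.0545, 0.0545], "rz":[0, 0, 0, 0, 0]}' --jaw 0.038

```text
t: 14.1
tool_pos: [0.4703, -0.1253, 0.0055]
orientation: [-0.0, 0.162, 0.987, 0.0]
force: [0.2, 0.4, 0.2]
gripper_width: 0.0381
grip_force: 0.0
```

Emit:
run_rows --rows '{"dx":[0, 0, 0, 0, 0], "dy":[0, 0, 0, 0, 0], "dz":[0, 0, 0, 0, 0], "rz":[0, 0, 0, 0, 0]}' --jaw 0.015 --clamp_n 30

```text
t: 14.6
tool_pos: [0.4708, -0.1251, 0.0062]
orientation: [0.001, 0.162, 0.987, -0.0]
force: [-1.6, -2.4, 6.9]
gripper_width: 0.0233
grip_force: 29.9
```

Emit:
run_rows --rows '{"dx":[0, 0, 0, 0, 0], "dy":[0, 0, 0, 0, 0], "dz":[-0.02, -0.05, -0.07, -0.07, -0.07], "rz":[0, 0, 0, 0, 0]}'

```text
t: 15.1
tool_pos: [0.4706, -0.1249, 0.0759]
orientation: [0.001, 0.162, 0.987, -0.0]
force: [-0.5, 0.9, 0.2]
gripper_width: 0.023
grip_force: 29.4
```

```bash
python3 -c "
from h import *
held();go((.4205,-.2970,.040,1.171))"
```

```text
tcp [ 470.6 -124.9   75.9]
blob [321. 246.] [ 67.  92. 141.] [ 468.1 -124.9] [23.8 26.5] -0.33
at [ 0.4703 -0.1248  0.0753] yaw_y 1.246 w 0.023 grip 29.4 F [-0.7 -1.  -0. ] t 15.15
(0.4205, -0.297, 0.04, 1.171) -> [-0.0078 -0.1791  0.0353] turn 0.075
```

Emit:
run_rows --rows '{"dx":[-0.002, -0.004, -0.007, -0.009, -0.009, -0.009, -0.009, -0.009], "dy":[-0.045, -0.09, -0.135, -0.17, -0.1791, -0.1791, -0.1791, -0.1791], "dz":[0, 0, 0, 0, 0.02, 0.035, 0.035, 0.035], "rz":[0.02, 0.04, 0.06, 0.075, 0.075, 0.075, 0.075, 0.075]}'

```text
t: 15.95
tool_pos: [0.4214, -0.2969, 0.04]
orientation: [-0.001, 0.198, 0.98, 0.0]
force: [-0.4, 0.2, -0.4]
gripper_width: 0.0229
grip_force: 29.5
```

```bash
python3 -c "
from h import *
held();go((.4213,-.2976,.0215,1.171))"
```

```text
tcp [ 421.4 -296.9   40. ]
blob [321. 246.] [ 62.  86. 133.] [ 419.  -296.8] [23.8 26.5] -0.401
at [ 0.4218 -0.2971  0.0405] yaw_y 1.171 w 0.0232 grip 29.5 F [-0.1  0.1 -0.2] t 16.0
(0.4213, -0.2976, 0.0215, 1.171) -> [ 0.0002 -0.0007  0.019 ] turn 0.0
```

Emit:
run_rows --rows '{"dx":[0, 0, 0, 0, 0, 0], "dy":[0, 0, 0, 0, 0, 0], "dz":[0.008, 0.014, 0.017, 0.019, 0.019, 0.019], "rz":[0, 0, 0, 0, 0, 0]}'

```text
t: 16.6
tool_pos: [0.4218, -0.2975, 0.0215]
orientation: [0.0, 0.199, 0.98, -0.0]
force: [0.1, 0.4, -0.1]
gripper_width: 0.0233
grip_force: 29.5
```

Emit:
run_rows --rows '{"dx":[0, 0, 0], "dy":[0, 0, 0], "dz":[0.0004, 0.0004, 0.0004], "rz":[0, 0, 0]}'

```text
t: 16.9
tool_pos: [0.4218, -0.2975, 0.0212]
orientation: [0.0, 0.199, 0.98, -0.0]
force: [-0.5, 0.8, 3.4]
gripper_width: 0.0231
grip_force: 30.1
```

Emit:
run_rows --rows '{"dx":[0, 0, 0, 0, 0, 0, 0, 0], "dy":[0, 0, 0, 0, 0, 0, 0, 0], "dz":[0, 0, 0, -0.01, -0.04, -0.06, -0.06, -0.06], "rz":[0, 0, 0, 0, 0, 0, 0, 0]}' --jaw 0.036

```text
t: 17.7
tool_pos: [0.4219, -0.2976, 0.0817]
orientation: [0.001, 0.199, 0.98, -0.0]
force: [0.1, 1.1, 0.2]
gripper_width: 0.0358
grip_force: 0.0
```

Run:
```python
from h import *
s=sense();c=camera("wrist");tiles(c,s,(200,100,450,300),.023)
go((.437,-.0695,.06,1.57))
```

```text
blob [320. 263.] [ 24.  69. 145.] [ 459.7 -315.1] [24.  27.2] -0.38
blob [321. 209.] [ 81. 110. 163.] [ 421.1 -297.8] [25.  26.1] -0.401
at [ 0.4216 -0.2973  0.0811] yaw_y 1.171 w 0.0357 grip 0.0 F [-0.4  0.6 -0.7] t 17.75
(0.437, -0.0695, 0.06, 1.57) -> [0.0745 0.2159 0.0211] turn -0.399
```

Emit:
run_rows --rows '{"dx":[0.015, 0.03, 0.045, 0.06, 0.0745, 0.0745, 0.0745, 0.0745], "dy":[0.043, 0.086, 0.13, 0.173, 0.2159, 0.2159, 0.2159, 0.2159], "dz":[0, 0, 0, 0, 0.005, 0.0211, 0.0211, 0.0211], "rz":[-0.08, -0.16, -0.24, -0.32, -0.399, -0.399, -0.399, -0.399]}' --jaw 0.038

```text
t: 18.55
tool_pos: [0.4368, -0.0698, 0.0597]
orientation: [-0.001, 0.001, 1.0, 0.0]
force: [-0.6, 0.2, 0.5]
gripper_width: 0.0381
grip_force: 0.0
```

```bash
python3 -c "
from h import *
s=sense();c=camera('wrist');tiles(c,s,(285,185,360,255));go((.437,-.0695,.0055,1.57))
im=c['pixels'].astype(int);r,g,b=im[...,0],im[...,1],im[...,2]
m=(b>r-12)&(b>130);k=np.zeros_like(m);k[180:258,280:365]=1
for q in blobs(m&k,80): print(q.min(0),q.max(0),rect(cast(c,q,.008,s)))
cv2.imwrite('pics/w4.png',cv2.resize(c['pixels'][150:300,220:420,::-1],None,fx=3,fy=3))"
```

```text
blob [318. 228.] [144. 151. 172.] [445.5 -72.6] [16.2  5.1] -0.001
blob [321. 201.] [124. 141. 178.] [428.6 -69. ] [23.  11.7] -0.002
at [ 0.4371 -0.0702  0.06  ] yaw_y 1.569 w 0.038 grip 0.0 F [-0.2 -0.6  0.4] t 18.6
(0.437, -0.0695, 0.0055, 1.57) -> [0.0001 0.0007 0.0545] turn -0.001
[305 194] [342 230] (array([435.4, -68.9]), array([24.5, 25.3]), np.float64(-0.003))
```

View pics/w4.png

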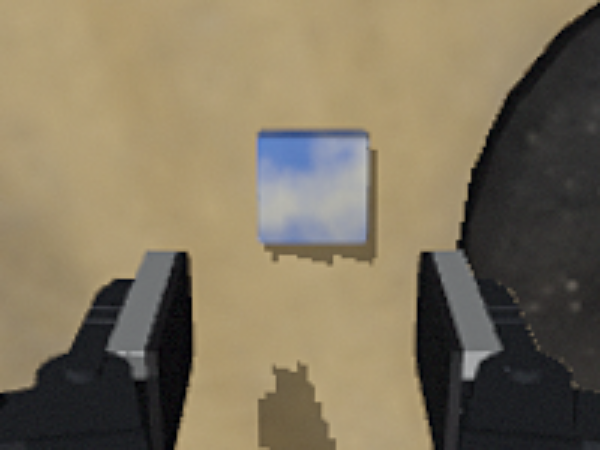

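```bash
python3 -c "
from h import *
s=sense();c=camera('wrist')
for z in (0,.02): print(cast(c,[(373,230),(377,205),(390,185),(400,165)],z,s).round(4))"
```

```text
[[ 0.4522 -0.034   0.    ]
 [ 0.4335 -0.0321  0.    ]
 [ 0.4191 -0.0237  0.    ]
 [ 0.4051 -0.0174  0.    ]]
[[ 0.4438 -0.0376  0.02  ]
 [ 0.427  -0.0359  0.02  ]
 [ 0.4141 -0.0283  0.02  ]
 [ 0.4014 -0.0227  0.02  ]]
```

```bash
python3 -c "
from h import *
print(np.round(sense()['qpos'],3));go((.4357,-.0689,.06,3.139))"
```

```text
[-0.295  0.526  1.964 -0.     0.651 -1.863]
at [ 0.4372 -0.0704  0.0602] yaw_y 1.568 w 0.038 grip 0.0 F [ 0.  -0.6 -0.7] t 18.65
(0.4357, -0.0689, 0.06, 3.139) -> [0.0015 0.0015 0.0002] turn -1.571
```

Emit:
run_rows --rows '{"dx":[0.001, 0.001, 0.001, 0.001, 0.001, 0.001, 0.001], "dy":[-0.0006, -0.0006, -0.0006, -0.0006, -0.0006, -0.0006, -0.0006], "dz":[0.01, 0.02, 0.025, 0.03, 0.035, 0.0375, 0.0375], "rz":[0, 0, 0, 0, 0, 0, 0]}' --jaw 0.033

```text
t: 19.35
tool_pos: [0.436, -0.0701, 0.0222]
orientation: [-0.0, 0.0, 1.0, 0.0]
force: [1.1, 0.1, 0.6]
gripper_width: 0.0329
grip_force: 0.0
```

```bash
python3 -c "
from h import *
s=sense();c=camera('wrist');go((.4362,-.071,.0055,1.57))
cv2.imwrite('pics/w5.png',cv2.resize(c['pixels'][150:300,220:420,::-1],None,fx=3,fy=3))"
```

```text
at [ 0.4361 -0.0701  0.0224] yaw_y 1.57 w 0.0331 grip 0.0 F [0.1 0.1 0.3] t 19.4
(0.4362, -0.071, 0.0055, 1.57) -> [-0.0001 -0.0009  0.0169] turn 0.0
```

View pics/w5.png

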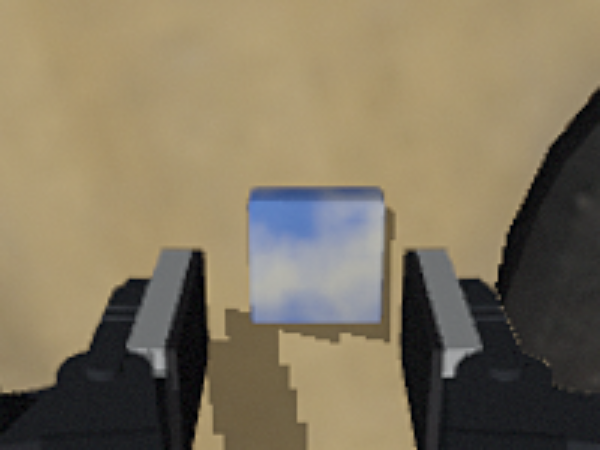

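Emit:
run_rows --rows '{"dx":[0, 0, 0, 0], "dy":[-0.0005, -0.0005, -0.0005, -0.0005], "dz":[0.003, 0.006, 0.009, 0.009], "rz":[0, 0, 0, 0]}'

```text
t: 19.8
tool_pos: [0.436, -0.0706, 0.0131]
orientation: [-0.0, 0.0, 1.0, 0.0]
force: [-1.0, -0.7, -0.3]
gripper_width: 0.0329
grip_force: 0.0
```

Emit:
run_rows --rows '{"dx":[0, 0, 0, 0], "dy":[0, 0, 0, 0], "dz":[0.003, 0.006, 0.0075, 0.0075], "rz":[0, 0, 0, 0]}'

```text
t: 20.2
tool_pos: [0.436, -0.0707, 0.0057]
orientation: [-0.0, 0.0, 1.0, 0.0]
force: [0.2, -0.0, -0.4]
gripper_width: 0.0329
grip_force: 0.0
```

Emit:
run_rows --rows '{"dx":[0, 0, 0, 0, 0], "dy":[0, 0, 0, 0, 0], "dz":[0, 0, 0, 0, 0], "rz":[0, 0, 0, 0, 0]}' --jaw 0.015 --clamp_n 30

```text
t: 20.7
tool_pos: [0.4361, -0.0707, 0.006]
orientation: [-0.0, 0.0, 1.0, 0.0]
force: [-1.2, 0.1, 4.3]
gripper_width: 0.023
grip_force: 29.7
```

Emit:
run_rows --rows '{"dx":[0, 0, 0, 0, 0], "dy":[0, 0, 0, 0, 0], "dz":[-0.02, -0.05, -0.07, -0.07, -0.07], "rz":[0, 0, 0, 0, 0]}'

```text
t: 21.2
tool_pos: [0.4364, -0.0708, 0.0761]
orientation: [0.001, 0.0, 1.0, -0.0]
force: [0.1, -0.5, -1.0]
gripper_width: 0.0229
grip_force: 29.4
```

```bash
python3 -c "
from h import *
s=sense();c=camera('wrist');print(s['tool_pos'])
im=c['pixels'].astype(int);r,g,b=im[...,0],im[...,1],im[...,2]
m=(b>r-12)&(b>110);k=np.zeros_like(m);k[215:275,297:346]=1
for q in blobs(m&k,80): print(q.min(0),q.max(0),rect(cast(c,q,s['tool_pos'][2]+.0025,s)))
go((.3812,-.2807,.040,1.171))"
```

```text
[ 0.43641676 -0.07075355  0.07610941]
[297 223] [345 271] (array([434.9, -71.6]), array([23.5, 26.8]), np.float64(-0.006))
at [ 0.436  -0.0707  0.0756] yaw_y 1.57 w 0.0233 grip 29.4 F [-0.4  0.1 -0.4] t 21.25
(0.3812, -0.2807, 0.04, 1.171) -> [ 0.0546 -0.2101  0.0356] turn 0.399
```

Emit:
run_rows --rows '{"dx":[0.012, 0.024, 0.036, 0.048, 0.0546, 0.0546, 0.0546, 0.0546], "dy":[-0.046, -0.092, -0.138, -0.184, -0.2101, -0.2101, -0.2101, -0.2101], "dz":[0, 0, 0, 0, 0, 0.02, 0.035, 0.035], "rz":[0.08, 0.16, 0.24, 0.32, 0.399, 0.399, 0.399, 0.399]}'

```text
t: 22.05
tool_pos: [0.3801, -0.2799, 0.0387]
orientation: [-0.002, 0.199, 0.98, 0.001]
force: [-0.0, -0.3, -0.3]
gripper_width: 0.0231
grip_force: 29.5
```

Emit:
run_rows --rows '{"dx":[0, 0], "dy":[0, 0], "dz":[0, 0], "rz":[0, 0]}'

```text
t: 22.25
tool_pos: [0.3816, -0.2806, 0.0413]
orientation: [0.0, 0.198, 0.98, -0.0]
force: [0.8, 0.1, -0.2]
gripper_width: 0.0231
grip_force: 29.5
```

```bash
python3 -c "
from h import *
go((.3812,-.2807,.0218,1.171))"
```

```text
at [ 0.3816 -0.2806  0.0413] yaw_y 1.171 w 0.0231 grip 29.5 F [ 0.8  0.1 -0.2] t 22.25
(0.3812, -0.2807, 0.0218, 1.171) -> [ 0.0003 -0.0002  0.0195] turn 0.0
```

Emit:
run_rows --rows '{"dx":[0, 0, 0, 0, 0, 0], "dy":[0, 0, 0, 0, 0, 0], "dz":[0.008, 0.014, 0.017, 0.0195, 0.0195, 0.0195], "rz":[0, 0, 0, 0, 0, 0]}'

```text
t: 22.85
tool_pos: [0.3814, -0.2807, 0.0214]
orientation: [-0.0, 0.199, 0.98, 0.0]
force: [-0.1, -0.1, -0.4]
gripper_width: 0.0227
grip_force: 29.5
```

Emit:
run_rows --rows '{"dx":[0, 0, 0], "dy":[0, 0, 0], "dz":[0.0005, 0.0005, 0.0005], "rz":[0, 0, 0]}'

```text
t: 23.15
tool_pos: [0.3814, -0.2808, 0.0211]
orientation: [0.0, 0.199, 0.98, -0.0]
force: [-0.2, -0.1, 1.9]
gripper_width: 0.0232
grip_force: 29.9
```

Emit:
run_rows --rows '{"dx":[0, 0, 0, 0, 0, 0, 0, 0], "dy":[0, 0, 0, 0, 0, 0, 0, 0], "dz":[0, 0, 0, -0.01, -0.04, -0.08, -0.1, -0.1], "rz":[0, 0, 0, 0, 0, 0, 0, 0]}' --jaw 0.036

```text
t: 23.95
tool_pos: [0.3825, -0.2817, 0.1242]
orientation: [0.002, 0.199, 0.98, -0.001]
force: [-0.4, 0.9, -1.4]
gripper_width: 0.036
grip_force: 0.0
```

Emit:
run_rows --rows '{"dx":[-0.03, -0.06, -0.06, -0.06, -0.06], "dy":[0.03, 0.06, 0.08, 0.08, 0.08], "dz":[0, 0, 0, 0, 0], "rz":[0, 0, 0, 0, 0]}'

```text
t: 24.45
tool_pos: [0.4674, -0.23, 0.1207]
orientation: [-0.0, 0.198, 0.98, 0.0]
force: [-0.1, -0.0, 0.0]
gripper_width: 0.0359
grip_force: 0.0
```

Run:
```python
from h import *
s=sense();c=camera("wrist");tiles(c,s,(120,80,450,300),.023);t=camera("top")
cv2.imwrite("pics/w6.png",c["pixels"][:,:,::-1]);cv2.imwrite("pics/t6.png",cv2.resize(t["pixels"][140:290,220:430,::-1],None,fx=3,fy=3))
```

```text
blob [231. 265.] [ 45.  37. 107.] [ 499.7 -331.1] [23.8 24.8] -0.451
blob [228. 224.] [ 34.  75. 146.] [ 460.8 -314.3] [24.8 26.3] -0.434
blob [224. 176.] [ 82. 111. 163.] [ 421.6 -297.4] [24.5 25.3] -0.422
blob [222. 137.] [137. 145. 165.] [ 391.1 -284.8] [23.2  4.9] -0.439
blob [218. 114.] [116. 132. 168.] [ 374.5 -279.6] [21.4 10. ] -0.413
```

View pics/w6.png

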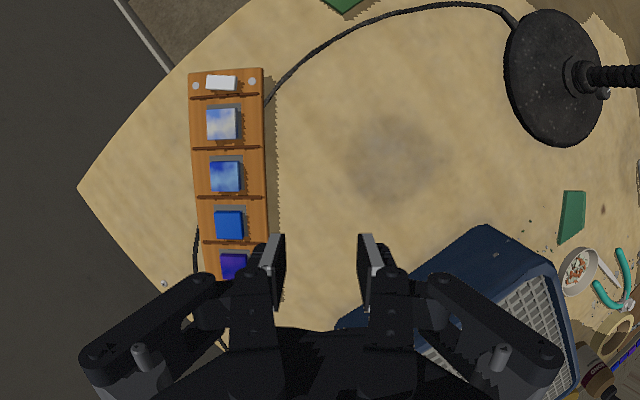

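The wrist picture shows the white key at (220,82), then pale (222,125), sky (226,176), mid (229,225) and dark (235,265). All four lie flat on their grey squares, square to the strip, and the arm is clear of them.

```bash
python3 -c "
from plant import *
print(finish_job())"
```

```text
the job is handed in; nothing more can be done
None
```

I laid all four tiles in the strip's bays in order, palest beside the white key and darkest beside the black one, and handed the job in at about 24 s; the last wrist-camera check put the three darker tiles within 2 mm of their bay centres, with the pale one flat on its square in the picture, and no verdict came back.

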